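# Unstack the press collars and sleeves onto their storage blocks

## Task

The press tooling was left on the bench in two stacks, a sleeve on top of a collar in each. Take the stacks apart and put all four parts away, each one upright over the stub of the storage block of its own colour and sitting flat on the wood. Set each part down gently, do not drop it, and leave the steel nut and the brass plug where they lie.

Things in the scene. Friction and masses are not known exactly. Their poses are not given: they have to be found in the camera images.
- collar_red_mid (a point): red press collar: a wide painted steel ring standing upright, 62 mm outside diameter, 36 mm bore right through, 44 mm high, about 0.6 kg. At the start it stands on the bench and one narrower sleeve (blue or yellow) stands on top of it, in line, so that its flat red top shows as a 9 mm rim round the sleeve. The point is its centre, half-way up on its axis (22 mm above its foot); z is its axis, up
- collar_green_mid (a point): green press collar: a wide painted steel ring standing upright, 62 mm outside diameter, 36 mm bore right through, 44 mm high, about 0.6 kg. At the start it stands on the bench and one narrower sleeve (blue or yellow) stands on top of it, in line, so that its flat green top shows as a 9 mm rim round the sleeve. The point is its centre, half-way up on its axis (22 mm above its foot); z is its axis, up
- sleeve_blue_mid (a point): blue press sleeve: a narrow painted steel tube standing upright, 44 mm outside diameter, 32 mm bore right through, 50 mm high, about 0.3 kg. At the start it stands loose on top of one of the two collars (either one). The point is its centre, half-way up on its axis (25 mm above its foot); z is its axis, up
- sleeve_yellow_mid (a point): yellow press sleeve: a narrow painted steel tube standing upright, 44 mm outside diameter, 32 mm bore right through, 50 mm high, about 0.3 kg. At the start it stands loose on top of one of the two collars (either one). The point is its centre, half-way up on its axis (25 mm above its foot); z is its axis, up
- block_red_top (a point): storage block for the red part: a fixed flat plywood square, 90 x 90 mm, 18 mm thick, with an 80 mm red disc painted on its top and a red upright stub, 12 mm diameter and 14 mm high, in the middle. The point is in the middle of its flat upper face (18 mm above the bench), at the foot of the stub; z is up
- block_green_top (a point): storage block for the green part: a fixed flat plywood square, 90 x 90 mm, 18 mm thick, with an 80 mm green disc painted on its top and a green upright stub, 12 mm diameter and 14 mm high, in the middle. The point is in the middle of its flat upper face (18 mm above the bench), at the foot of the stub; z is up
- block_blue_top (a point): storage block for the blue part: a fixed flat plywood square, 90 x 90 mm, 18 mm thick, with an 80 mm blue disc painted on its top and a blue upright stub, 12 mm diameter and 14 mm high, in the middle. The point is in the middle of its flat upper face (18 mm above the bench), at the foot of the stub; z is up
- block_yellow_top (a point): storage block for the yellow part: a fixed flat plywood square, 90 x 90 mm, 18 mm thick, with an 80 mm yellow disc painted on its top and a yellow upright stub, 12 mm diameter and 14 mm high, in the middle. The point is in the middle of its flat upper face (18 mm above the bench), at the foot of the stub; z is up
- nut_mid (a point): loose steel hexagon nut lying flat on the bench, not part of the job: 36 mm across flats, 18 mm high. The point is its centre, 9 mm above the bench
- plug_mid (a point): loose brass pipe plug standing on the bench, not part of the job: round foot 38 mm diameter with a hexagon on top, 20 mm high in all. The point is its centre, 10 mm above the bench

How it is judged:
At the end, for the whole second after the job is handed in: The red and green collars and the blue and yellow sleeves each stand upright (within 0.08 rad) over the stub of the block of their own colour, axis within 13 mm of the stub's, foot on the block's top within 4 mm, at rest (below 0.02 m/s) (horizontal distance between collar_red_mid and block_red_top below 0.013 m and z of collar_red_mid in the frame of block_red_top between 0.018 and 0.026 m and angle between each of collar_red_mid, collar_green_mid, sleeve_blue_mid, sleeve_yellow_mid's own z axis and vertical below 0.08 rad and linear speed of each of collar_red, collar_green, sleeve_blue, sleeve_yellow below 0.02 m/s and horizontal distance between collar_green_mid and block_green_top below 0.013 m and z of collar_green_mid in the frame of block_green_top between 0.018 and 0.026 m and horizontal distance between sleeve_blue_mid and block_blue_top below 0.013 m and z of sleeve_blue_mid in the frame of block_blue_top between 0.021 and 0.029 m and horizontal distance between sleeve_yellow_mid and block_yellow_top below 0.013 m and z of sleeve_yellow_mid in the frame of block_yellow_top between 0.021 and 0.029 m); the robot touches nothing.
It fails at once if the steel nut was moved more than 15 mm (distance of nut_mid from where it was at the start of the episode above 0.015 m).
It fails at once if the brass plug was moved more than 15 mm (distance of plug_mid from where it was at the start of the episode above 0.015 m).
It fails at once if a collar or sleeve was dropped or thrown (faster than 0.6 m/s with no finger on it) ((linear speed of collar_red above 0.6 m/s and contact force between the fingers and collar_red below 0.05 N) or (linear speed of collar_green above 0.6 m/s and contact force between the fingers and collar_green below 0.05 N) or (linear speed of sleeve_blue above 0.6 m/s and contact force between the fingers and sleeve_blue below 0.05 N) or (linear speed of sleeve_yellow above 0.6 m/s and contact force between the fingers and sleeve_yellow below 0.05 N)).
It also fails if it takes over 115 s, if anything falls off the work surface, if the arm or the gripper's body presses on something with over 40 N, if the wrist force passes 120 N, or if a joint passes its speed limit or range.

## Robot

A 6-joint arm with a two-finger parallel gripper is mounted at the origin on the work surface. World frame = base frame: x ahead of the robot, y to its left, z up, the work surface at z = 0. Lengths are in m, angles in rad, forces in N, time in s.
With the tool pointing down it reaches from about 0.25 to 0.725 m from the base axis. Payload 4 kg.
Tool frame: the origin (TCP) lies on the front face of the gripper's body, between the roots of the fingers; the fingertips stand 73 mm ahead of it and the grasp point (between the pads) lies 54 mm ahead of it; z points along the fingers, y is the direction in which the jaws open and shut (so a half turn about z gives the same grasp; the last joint's range is limited). The gripper opens to 85 mm and grips with 20 to 120 N. Pads are 22 mm wide; open, the fingers measure 114 mm over their backs; the gripper's body (76 mm by 85 mm) begins 54 mm behind the grasp point. The pads swing forward as they close: fully open they stand 13 mm farther back than shut.
Start: joints at [1.188, 0.241, 0.005, 1.335, 0, 1.571], TCP at [0.187, 0.464, 0.304] pointing down, gripper open.
Joint ranges: [-2.72, 2.72], [-1.05, 1.87], [-1.09, 1.28], [-1.99, 2.15], [-1.42, 1.44], [-3.14, 3.14]. Speed limits (rad/s): [2.79, 2.79, 3.14, 3.14, 3.14, 3.14].

## Interface

Orientations are given as a unit quaternion [x, y, z, w].
In Python, from workcell import sensors, camera, order gives the robot as it stands. The module is installed in compiled form; this text tells all that it offers.
- The arm moves only by the shell command python3 -m inch 'ROWS'. ROWS is JSON, one flat list of numbers, 5 for each row, row after row: the opening, from -1 (shut) to 1 (fully open), then the shift along the tool's x, y, z in mm, then the turn about the tool's z in units of 6 degrees (1.0 is 6 degrees). A call has 1 to 8 rows; each row is the pose to reach, as a shift and turn from the pose commanded when the call began, along the tool's axes at that moment; what a row does not reach only later rows make up. A row lasts 1/10 s, in which the tool goes at most 50 mm and 8.59 degrees, less where a joint would pass 70% of its speed; a pose out of reach is approached as far as the arm can. A call with a gripper value outside its range is refused whole. The fingers move at their own pace and stop on an object; the grip force is fixed at half the most. Time passes only in rows, so rows that repeat a pose let the fingers close. It gives the time, the measured TCP pose, the force and the opening at its end, in the units of the state.
- sensors.get_obs(): the state, without advancing time (a new reading comes with each control period).
- camera(name): name is "scene" or "top" or "wrist"; returns a dict with "pixels" (420x560x3 uint8, red, green, blue), "intrinsics" (3x3 intrinsics, pixels), "k1" (the pictures are not rectified: a ray, as slopes to the right and down, at radius r is drawn at 1 + k1 r^2 times it, then the intrinsics apply), "extrinsics" (4x4, takes a point from camera to world coordinates). Camera axes: x right, y down, z forward; pixel columns grow to the right and rows downward; lengths in m; the calibration is good to about 2 mm. A picture is of the moment at which its call begins. There is no depth.
- order.job_done(): hands the job in, once; it reports no verdict.
The state is a dict: "clock": time; "joint_pos": joint angles; "joint_vel": joint speeds; "tau": joint torques, N m; "eef_pos": TCP position; "tool_rot": TCP orientation; "ft_force": force on the tool from outside, world axes, zero at the start; "ft_torque": the same for the moment, N m; "grip_width": finger opening in m.
Only numpy, scipy, OpenCV 4.12 (cv2) and the standard library are available. Lean on these libraries where they do the work, as an engineer would, in place of code of your own. Each camera call takes 0.05 s, during which the arm holds its last target.

## Working session

There is one attempt and no reset: what is moved stays moved. The work goes in short steps, Python scripts to look and compute and a shell command to move; the robot and the scene stay as the last step left them, time stands still between calls to the robot, and variables do not carry over. Pictures are saved under pics/ and viewed, and the job is handed in when it is done.

```bash
mkdir -p pics; python3 - <<'E'
from workcell import sensors,camera
import cv2
o=sensors.get_obs()
for k,v in o.items(): print(k,v)
for n in("scene","top","wrist"):
    c=camera(n); cv2.imwrite(f"pics/{n}0.png",c["pixels"][:,:,::-1]); print(n,c["intrinsics"],c["k1"],c["extrinsics"])
E
```

```text
clock 0.0
joint_pos [1.18800775e+00 2.41416841e-01 3.72849678e-03 1.33522905e+00
 7.39295311e-06 1.57074369e+00]
joint_vel [-5.98060309e-04 -1.29239911e-04  8.75245324e-05  1.62059733e-03
 -5.92194869e-04 -1.10492266e-03]
tau [-1.64841378e-03 -3.72314394e+01  2.52409530e+01  1.70097820e-02
  4.20722972e-05  8.57366615e-06]
eef_pos [0.18657042 0.46336114 0.30301252]
tool_rot [ 1.90201966e-01  9.81744410e-01 -1.04045808e-03 -2.05399146e-04]
ft_force [-0.34888733 -0.04987954  0.35305316]
ft_torque [-0.00650313 -0.04376783  0.05768538]
grip_width 0.08558679660899172
scene [[516.98025724   0.         280.32712232]
 [  0.         516.98025724 212.21939536]
 [  0.           0.           1.        ]] -0.06517852202773937 [[ 6.07795587e-01  4.38798880e-01 -6.61845955e-01  1.17890346e+00]
 [ 7.94093475e-01 -3.36147820e-01  5.06379498e-01 -4.71422802e-01]
 [-2.79318382e-04 -8.33342778e-01 -5.52756489e-01  5.91044732e-01]
 [ 0.00000000e+00  0.00000000e+00  0.00000000e+00  1.00000000e+00]]
top [[533.51652779   0.         273.10979016]
 [  0.         533.51652779 205.45715248]
 [  0.           0.           1.        ]] -0.12450619602511921 [[ 0.10224492 -0.973098    0.20646128  0.27804093]
 [-0.99474636 -0.09896059  0.02620062 -0.02286072]
 [-0.00506425 -0.20805549 -0.97810391  1.28915634]
 [ 0.          0.          0.          1.        ]]
wrist [[309.76017613   0.         280.68502619]
 [  0.         309.76017613 207.40791952]
 [  0.           0.           1.        ]] -0.04606478282058252 [[ 3.72868629e-01  8.83649153e-01  2.83078010e-01  1.14445219e-01]
 [ 9.27883657e-01 -3.54779861e-01 -1.14730857e-01  4.92467460e-01]
 [-9.51447496e-04  3.05442997e-01 -9.52209888e-01  3.73545922e-01]
 [ 0.00000000e+00  0.00000000e+00  0.00000000e+00  1.00000000e+00]]
```

View pics/scene0.png

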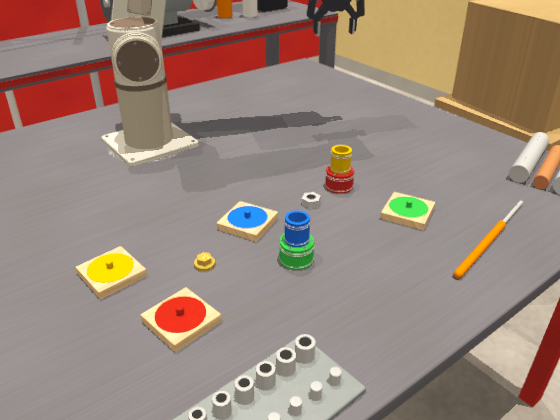

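View pics/top0.png

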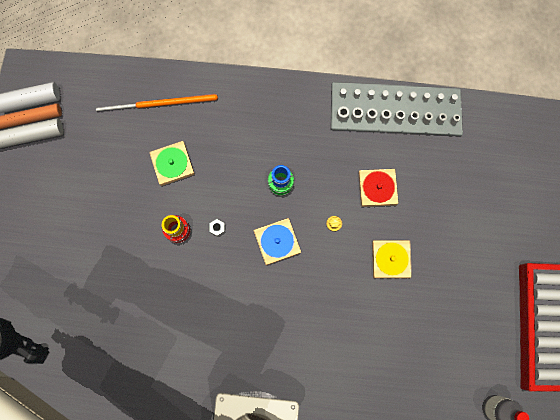

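View pics/wrist0.png

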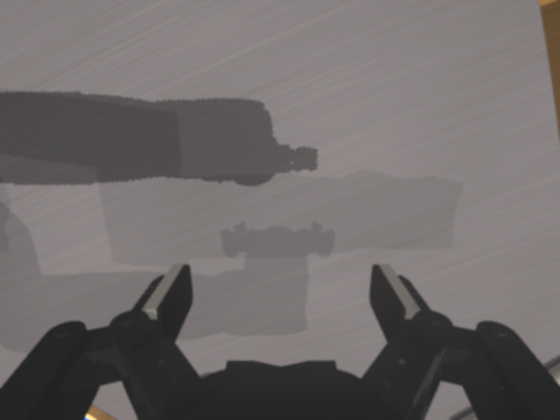

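Scene picture: the yellow sleeve is on the red collar (341,165) and the blue sleeve is on the green collar (297,235). The nut (311,199) is beside the red stack. In the top picture the stacks are at (174,228) and (280,178), and the blocks are green (171,162), red (379,187), blue (277,241) and yellow (393,258). The plug is at (334,223).

```bash
cat > h.py <<'E'
import numpy as np,cv2
from workcell import sensors,camera
from scipy.spatial.transform import Rotation as R
HUE={'red':[(0,8),(172,180)],'green':[(50,75)],'blue':[(100,125)],'yellow':[(22,32)]}
def ray(c,uv):
    K=c["intrinsics"];k1=c["k1"];T=c["extrinsics"]
    # k1*r^2 only: OpenCV's distortion model
    p=cv2.undistortPoints(np.array(uv,float).reshape(-1,1,2),K,np.array([k1,0,0,0.]))[:,0]
    d=np.c_[p,np.ones(len(p))]@T[:3,:3].T
    return T[:3,3],d
def cast(c,uv,z):
    o,d=ray(c,uv); return o+d*((z-o[2])/d[:,2])[:,None]
def proj(c,P):
    T=np.linalg.inv(c["extrinsics"]);r=cv2.Rodrigues(T[:3,:3])[0]
    return cv2.projectPoints(np.array(P,float).reshape(-1,1,3),r,T[:3,3],c["intrinsics"],np.array([c["k1"],0,0,0.]))[0][:,0]
def blobs(c,col,smin=150,vmin=60,amin=60):
    h=cv2.cvtColor(c["pixels"],cv2.COLOR_RGB2HSV); m=np.zeros(h.shape[:2],np.uint8)
    for a,b in HUE[col]: m|=cv2.inRange(h,(a,smin,vmin),(b,255,255))
    m=cv2.morphologyEx(m,cv2.MORPH_CLOSE,np.ones((3,3)))
    out=[]
    for k in cv2.findContours(m,cv2.RETR_EXTERNAL,cv2.CHAIN_APPROX_NONE)[0]:
        hu=cv2.convexHull(k);M=cv2.moments(hu)
        if M['m00']>amin: out.append((M['m10']/M['m00'],M['m01']/M['m00'],M['m00'],cv2.boundingRect(k)))
    return sorted(out,key=lambda t:-t[2])
E
python3 - <<'E'
from h import *
for n in("scene","top"):
    c=camera(n)
    for col in HUE:
        for b in blobs(c,col)[:6]:
            print(n,col,np.round(b[:2],1),b[2],b[3],*(np.round(cast(c,[b[:2]],z)[0,:2],4) for z in(.018,.022,.069)))
E
```

```text
scene red [238.7  53.3] 6042.5 (162, 20, 158, 70) [-0.4667  0.5895] [-0.4552  0.5821] [-0.3203  0.4951]
scene red [56.2 94. ] 5411.0 (0, 60, 118, 72) [-0.4685 -0.0969] [-0.457  -0.0995] [-0.3219 -0.1302]
scene red [36.1 17.2] 2606.5 (0, 0, 80, 41) [-1.6254  0.1553] [-1.6059  0.1509] [-1.3759  0.0995]
scene red [543.  362.2] 1780.5 (519, 299, 41, 108) [1.0247 0.1154] [1.0258 0.1113] [1.0384 0.0631]
scene red [180.  314.3] 1391.0 (155, 297, 51, 36) [ 0.6255 -0.2442] [ 0.6294 -0.2458] [ 0.6748 -0.2644]
scene red [338.9 178.5] 649.5 (326, 165, 28, 28) [0.4642 0.2398] [0.4692 0.2348] [0.5278 0.1765]
scene green [408.4 206.4] 551.0 (390, 197, 38, 20) [0.6352 0.2748] [0.639  0.2695] [0.6836 0.2083]
scene green [296.1 242.9] 487.5 (280, 234, 34, 19) [0.5917 0.0145] [0.5958 0.0111] [ 0.6439 -0.0287]
scene green [295.9 259.3] 474.5 (280, 251, 33, 19) [ 0.6287 -0.016 ] [ 0.6326 -0.0192] [ 0.6777 -0.0565]
scene blue [247.  216.6] 634.0 (228, 206, 39, 22) [ 0.4652 -0.0084] [ 0.4701 -0.0117] [ 0.5287 -0.0496]
scene blue [296.2 235.9] 401.5 (285, 226, 24, 21) [0.5746 0.0285] [0.5788 0.025 ] [ 0.628
[... 830 characters left out ...]
171.  162.2] 696.0 (156, 148, 31, 30) [0.6303 0.2758] [0.6292 0.2749] [0.6162 0.2638]
top green [280.4 182.3] 454.5 (268, 172, 26, 23) [ 0.6062 -0.0007] [ 0.6051 -0.0007] [ 0.593  -0.0016]
top blue [276.8 240.5] 784.0 (261, 225, 32, 32) [ 0.4615 -0.0064] [ 0.4609 -0.0064] [ 0.4541 -0.007 ]
top blue [280.5 175.6] 311.5 (272, 165, 18, 22) [0.6232 0.0007] [0.6221 0.0007] [ 6.094e-01 -2.000e-04]
top yellow [391.8 258.4] 809.0 (376, 242, 33, 33) [ 0.446  -0.2855] [ 0.4454 -0.2847] [ 0.4392 -0.275 ]
top yellow [172.2 225.3] 324.5 (162, 215, 22, 22) [0.4725 0.2501] [0.4719 0.2493] [0.4647 0.2392]
top yellow [333.8 223.1] 157.5 (327, 216, 15, 15) [ 0.5178 -0.1396] [ 0.5171 -0.1392] [ 0.5082 -0.1349]
```

```bash
cat >> h.py <<'E'
def togo(x,y,z,az=0.):
    "shift in tool axes (mm) and turn (units of 6deg) to reach TCP x,y,z with jaws (tool y) at world azimuth az deg"
    o=sensors.get_obs(); r=R.from_quat(o["tool_rot"]); m=r.as_matrix()
    s=m.T@(np.array([x,y,z])-o["eef_pos"])*1000
    a=np.degrees(np.arctan2(m[1,1],m[0,1])); t=-((az-a+180)%360-180)
    print("t",round(o["clock"],2),"pos",np.round(o["eef_pos"],4),"jaw az",round(a,2),"tilt",round(np.degrees(np.arccos(-m[2,2])),2),"w",round(o["grip_width"],4),"F",np.round(o["ft_force"],1),"| shift",np.round(s,1),"turn",round(t/6,3))
E
python3 -c "
from h import *
togo(.4655,.2388,.28)"
python3 -m inch '[1,-30,-10,3,1.0, 1,-75,-22,6,2.4, 1,-120,-35,9,3.8, 1,-165,-49,12,5.2, 1,-210,-63,15,6.6, 1,-255,-77,18,8.0, 1,-300,-91,21,9.4, 1,-325,-98,23,10.5]'
python3 -c "
from h import *
togo(.4655,.2388,.28)"
```

```text
t 0.25 pos [0.1867 0.4636 0.3035] jaw az 68.07 tilt 0.06 w 0.0854 F [-0.5 -0.3 -0.3] | shift [-342.6 -104.4   23.6] turn 11.345
clock: 1.05
eef_pos: [0.4538, 0.249, 0.2805]
tool_rot: [0.678, 0.735, -0.0, 0.0]
ft_force: [-0.0, 1.1, -0.6]
grip_width: 0.0855
t 1.05 pos [0.4538 0.249  0.2805] jaw az 4.58 tilt 0.04 w 0.0855 F [-0.   1.1 -0.6] | shift [-11.1  10.9   0.6] turn 0.763
```

```bash
python3 -m inch '[1,-8,5,0,0.4, 1,-13,9,0,0.8, 1,-13,9,0,0.8, 1,-13,9,0,0.8]'
cat > look.py <<'E'
import sys
from h import *
tag=sys.argv[1]
for n in sys.argv[2:]:
    c=camera(n);cv2.imwrite(f"pics/{n}{tag}.png",c["pixels"][:,:,::-1])
E
python3 -c "
from h import *
togo(.4655,.2388,.28)"; python3 look.py 1 wrist
```

```text
clock: 1.45
eef_pos: [0.4611, 0.2398, 0.2809]
tool_rot: [0.705, 0.709, -0.0, -0.0]
ft_force: [-1.0, 0.3, 0.0]
grip_width: 0.0854
t 1.45 pos [0.4611 0.2398 0.2809] jaw az 0.38 tilt 0.03 w 0.0854 F [-1.   0.3  0. ] | shift [-1.1  4.4  0.9] turn 0.063
```

View pics/wrist1.png

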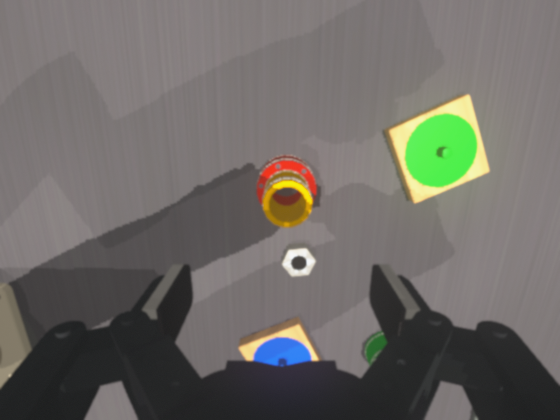

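The wrist picture shows the yellow sleeve top at (288,202) on the red rim (287,180). The nut is at (298,262) and the green disc at (441,150).

```bash
python3 - <<'E'
from h import *
c=camera("wrist")
for col,z in(('yellow',.069),('green',.018),('blue',.018),('red',.022)):
    for b in blobs(c,col,120,40)[:4]: print(col,np.round(b[:2],1),b[2],b[3],np.round(cast(c,[b[:2]],z)[0,:2],4))
print(cast(c,[(298,262)],.018))
# bore/top ring circle, projected check of axis
print(proj(c,[(.4655,.2388,.094),(.4655,.2388,.069),(.4655,.2388,.044)]))
E
```

```text
yellow [287.3 202.7] 1680.0 (264, 180, 48, 46) [0.4678 0.2324]
green [440.6 150.3] 3937.0 (406, 115, 71, 72) [0.6342 0.2775]
green [375.5 346.6] 253.0 (367, 336, 20, 25) [0.5904 0.0162]
blue [281.8 352.8] 1199.0 (254, 338, 57, 29) [0.4648 0.0059]
red [285.5 182.9] 2051.0 (257, 160, 60, 45) [0.4667 0.2407]
red [286.5 197.5] 233.0 (274, 192, 26, 13) [0.4681 0.2241]
[[0.48300956 0.14274316 0.018     ]]
[[285.26131658 203.97492765]
 [284.89344995 196.20919917]
 [284.58071246 189.61182082]]
```

```bash
python3 -c "
from h import *
togo(.4665,.2393,.128)"
```

```text
t 1.55 pos [0.461 0.24  0.281] jaw az 0.39 tilt 0.02 w 0.0853 F [ 0.1 -0.4  0.2] | shift [ -0.8   5.5 153. ] turn 0.066
```

```bash
python3 -m inch '[1,-1,5.5,20,0.06, 1,-1,5.5,45,0.06, 1,-1,5.5,70,0.06, 1,-1,5.5,95,0.06, 1,-1,5.5,115,0.06, 1,-1,5.5,130,0.06, 1,-1,5.5,142,0.06, 1,-1,5.5,149,0.06]'
python3 -m inch '[1,0,0,4,0, 1,0,0,4,0]'
python3 -c "
from h import *
togo(.4665,.2393,.128)"; python3 look.py 2 wrist scene
```

```text
clock: 2.35
eef_pos: [0.4666, 0.2387, 0.131]
tool_rot: [0.707, 0.707, -0.001, -0.0]
ft_force: [0.6, 0.4, 0.8]
grip_width: 0.0853
clock: 2.55
eef_pos: [0.4672, 0.2385, 0.1279]
tool_rot: [0.708, 0.707, -0.0, -0.0]
ft_force: [0.4, -0.0, -0.8]
grip_width: 0.0853
t 2.55 pos [0.4672 0.2385 0.1279] jaw az -0.07 tilt 0.01 w 0.0853 F [ 0.4 -0.  -0.8] | shift [ 0.8 -0.7 -0.1] turn -0.012
```

View pics/wrist2.png

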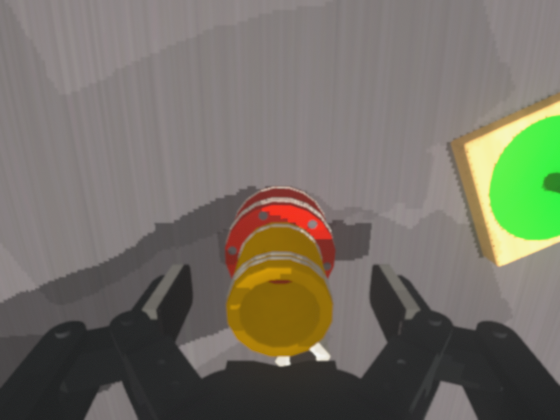

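View pics/scene2.png

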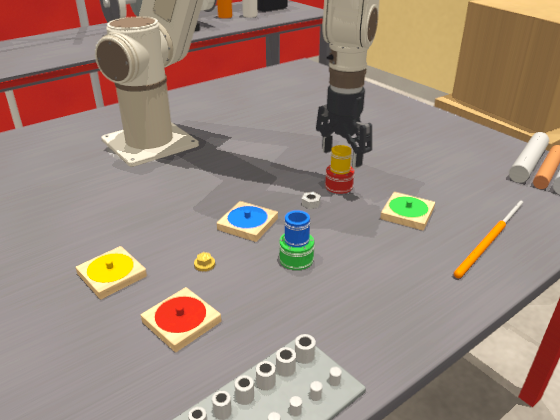

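The sleeve's top (280,305) sits midway between the fingertips, so I close on it.

```bash
python3 -m inch '[-1,0,0,0,0, -1,0,0,0,0, -1,0,0,0,0, -1,0,0,0,0, -1,0,0,0,0, -1,0,0,0,0, -1,0,0,0,0, -1,0,0,0,0]'
python3 -m inch '[-1,0,0,-3,0, -1,0,0,-8,0, -1,0,0,-15,0, -1,0,0,-25,0, -1,0,0,-35,0, -1,0,0,-45,0, -1,0,0,-50,0, -1,0,0,-50,0]'
python3 look.py 3 scene wrist;python3 -c "
from h import *
togo(.449,-.287,.25)"
```

```text
clock: 3.45
eef_pos: [0.4671, 0.2385, 0.1285]
tool_rot: [0.708, 0.707, 0.0, -0.0]
ft_force: [-3.2, -0.7, 6.2]
grip_width: 0.0425
clock: 4.25
eef_pos: [0.4679, 0.2387, 0.1792]
tool_rot: [0.708, 0.707, 0.001, 0.0]
ft_force: [0.6, -0.1, -2.4]
grip_width: 0.043
t 4.35 pos [0.4672 0.2383 0.1779] jaw az -0.09 tilt 0.0 w 0.0424 F [-0.9  0.6 -3.1] | shift [-525.4  -17.3  -72.1] turn -0.016
```

View pics/scene3.png

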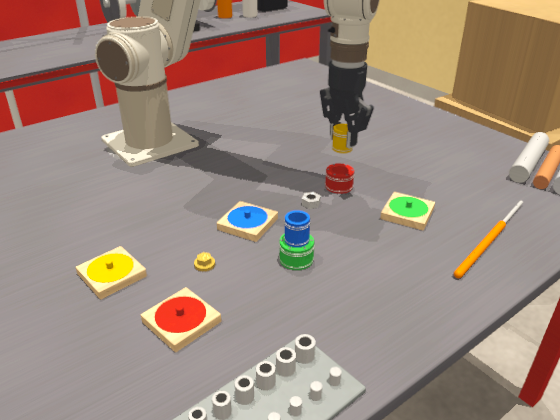

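View pics/wrist3.png

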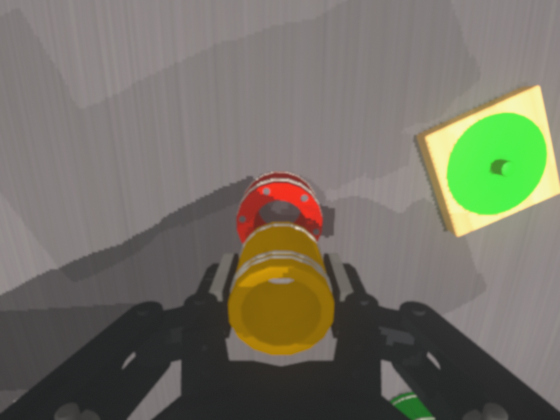

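Scene picture: the yellow sleeve is clear and upright in the fingers (343,138). The red collar (340,178) stayed in place.

```bash
python3 - <<'E'
from h import *
c=camera("wrist"); o=sensors.get_obs()
for b in blobs(c,'yellow',120,40)[:2]: print(b)
# sleeve top ring centre by bbox of lower part
print(np.round(cast(c,[(281,306)],.144)-o["eef_pos"],4))
c=camera("top")
for b in blobs(c,'red',150,60)[:4]: print(b[:2],b[3],cast(c,[b[:2]],.022)[0,:2])
cv2.imwrite("pics/top3.png",c["pixels"][:,:,::-1])
E
python3 -m inch '[-1,-10,0,-20,0, -1,-35,-1,-45,0, -1,-70,-2,-65,0, -1,-110,-3,-72,0, -1,-155,-4,-72,0, -1,-200,-6,-72,0, -1,-245,-8,-72,0, -1,-290,-10,-72,0]'
python3 -m inch '[-1,-45,0,0,0, -1,-90,-2,0,0, -1,-135,-4,0,0, -1,-175,-6,0,0, -1,-205,-7,0,0, -1,-225,-7,0,0, -1,-235,-7,0,0, -1,-235,-7,0,0]'
python3 look.py 4 wrist;python3 -c "
from h import *
togo(.449,-.287,.25)
c=camera('wrist')
for b in blobs(c,'yellow',120,40)[:3]: print(b,cast(c,[b[:2]],.018)[0,:2])
for b in blobs(c,'red',120,40)[:3]: print(b,cast(c,[b[:2]],.018)[0,:2])
"
```

```text
(280.61676415761394, 306.65486062008523, 7778.5, (228, 260, 106, 94))
(279.7185603682779, 249.13538397154215, 2389.5, (238, 228, 85, 39))
[[ 0.0008  0.0037 -0.0336]]
(539.4264983164983, 326.07531986531984) (519, 263, 41, 128) [ 0.31538235 -0.65620478]
(378.4919265649192, 186.55120548551204) (363, 171, 32, 32) [ 0.61894715 -0.24163151]
(179.76272814601344, 230.27809798270894) (170, 216, 20, 27) [0.46169369 0.22923072]
(521.2287234042553, 415.5975177304964) (514, 411, 16, 9) [ 0.10291728 -0.61972266]
clock: 5.25
eef_pos: [0.4561, -0.0532, 0.2496]
tool_rot: [0.708, 0.707, -0.0, -0.0]
ft_force: [1.0, 0.1, -2.0]
grip_width: 0.0425
clock: 6.05
eef_pos: [0.4491, -0.2874, 0.2492]
tool_rot: [0.708, 0.706, -0.0, -0.001]
ft_force: [-0.7, 0.9, -3.3]
grip_width: 0.0428
t 6.1 pos [ 0.4491 -0.2863  0.2493] jaw az -0.13 tilt 0.09 w 0.0428 F [ 0.3 -0.3 -3.3] | shift [-0.7 -0.1 -0.7] turn -0.021
(280.6757058507783, 306.3914546430488, 7762.5, (228, 259, 106, 95)) [ 0.44924503 -0.42350837]
(286.34177215189874, 173.0735475494969, 2567.5, (243, 148, 79, 51)) [ 0.45507372 -0.26897575]
(278.7928407662155, 248.17720582797128, 2253.5, (239, 227, 82, 40)) [ 0.4473413  -0.35030121]
(459.4548596709525, 145.00224664731093, 4822.0, (421, 105, 78, 81)) [ 0.62419447 -0.24080652]
(140.6766169154229, 417.0348258706468, 100.5, (127, 415, 28, 5)) [ 0.25843079 -0.60379501]
```

View pics/wrist4.png

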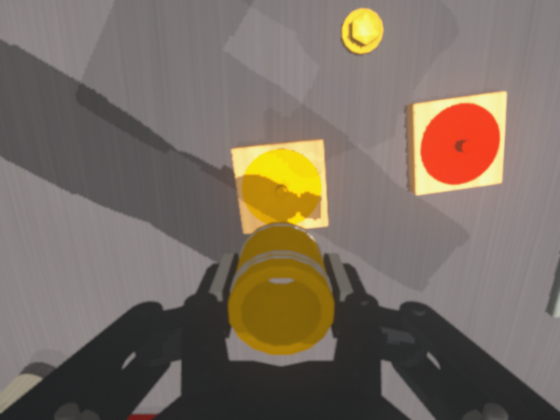

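```bash
python3 -c "
from h import *
c=camera('wrist')
print(cast(c,[(281.5,148),(281,192),(241.5,187),(322.5,187),(235,148),(322,140),(325,228)],.018)[:,:2])
print(proj(c,[(.449,-.287,.018),(.449,-.287,.032)]))
"
```

```text
[[ 0.45034222 -0.24380375]
 [ 0.44985327 -0.28773546]
 [ 0.41022583 -0.28253061]
 [ 0.49148477 -0.28254848]
 [ 0.40538086 -0.24373078]
 [ 0.48920205 -0.23615084]
 [ 0.49589473 -0.32665107]]
[[280.15231887 191.29321852]
 [280.11746289 194.98143709]]
```

```bash
python3 -c "
from h import *
togo(.4495,-.2875,.102)"
python3 -m inch '[-1,-1,0,15,0, -1,-1,0.5,35,0, -1,-1,0.5,55,0, -1,-1,0.5,75,0, -1,-1,0.5,95,0, -1,-1,0.5,108,0, -1,-1,0.5,115,0, -1,-1,0.5,118,0]'
python3 -c "
from h import *
togo(.4495,-.2875,.102)"; python3 look.py 5 scene
```

```text
t 6.2 pos [ 0.4493 -0.2854  0.2496] jaw az -0.03 tilt 0.07 w 0.0424 F [ 0.6  0.  -2.9] | shift [ -2.2   0.3 147.6] turn -0.005
clock: 7.0
eef_pos: [0.4499, -0.2864, 0.1314]
tool_rot: [0.707, 0.707, -0.0, -0.001]
ft_force: [1.0, -0.2, -2.9]
grip_width: 0.0423
t 7.0 pos [ 0.4499 -0.2864  0.1314] jaw az -0.0 tilt 0.07 w 0.0423 F [ 1.  -0.2 -2.9] | shift [-1.1 -0.4 29.4] turn -0.0
```

View pics/scene5.png

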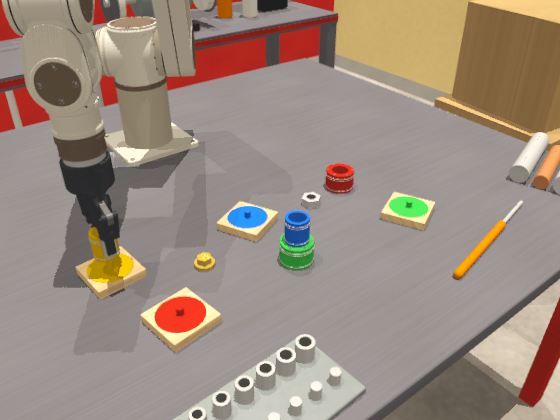

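The sleeve hangs upright over the yellow block (105,245).

```bash
python3 -m inch '[-1,-1,-0.4,5,0, -1,-1,-0.4,10,0, -1,-1,-0.4,15,0, -1,-1,-0.4,19,0, -1,-1,-0.4,22,0, -1,-1,-0.4,25,0, -1,-1,-0.4,26,0, -1,-1,-0.4,27,0]'
python3 -m inch '[-1,0,0,0.6,0, -1,0,0,1.2,0, -1,0,0,1.8,0, -1,0,0,1.8,0]'
```

```text
clock: 7.85
eef_pos: [0.4495, -0.2886, 0.1048]
tool_rot: [0.708, 0.707, -0.0, -0.0]
ft_force: [0.3, -0.1, -2.5]
grip_width: 0.0425
clock: 8.25
eef_pos: [0.4495, -0.2886, 0.1031]
tool_rot: [0.708, 0.707, -0.0, 0.0]
ft_force: [-0.9, -0.6, -3.4]
grip_width: 0.0425
```

```bash
python3 -m inch '[-1,1,0,0.5,0, -1,1,0,1.0,0, -1,1,0,1.0,0]'
python3 -m inch '[-1,0,0,0.5,0, -1,0,0,1.0,0, -1,0,0,1,0]'
```

```text
clock: 8.55
eef_pos: [0.4496, -0.2876, 0.1026]
tool_rot: [0.708, 0.707, 0.0, 0.0]
ft_force: [-1.2, 0.7, 0.5]
grip_width: 0.0422
clock: 8.85
eef_pos: [0.4495, -0.2876, 0.1026]
tool_rot: [0.708, 0.707, 0.0, 0.0]
ft_force: [-2.8, 1.8, 9.1]
grip_width: 0.0423
```

Contact shows at +9 N, so I release slowly and rise.

```bash
python3 -m inch '[-0.3,0,0,-0.5,0, 0,0,0,-0.5,0, 0.5,0,0,-0.5,0, 1,0,0,-0.5,0, 1,0,0,-0.5,0, 1,0,0,-0.5,0]'
python3 -m inch '[1,0,0,-10,0, 1,0,0,-30,0, 1,0,0,-60,0, 1,0,0,-95,0, 1,0,0,-125,0, 1,0,0,-140,0, 1,0,0,-148,0, 1,0,0,-148,0]'
python3 look.py 6 scene wrist; python3 -c "
from h import *
togo(.611,-.001,.25)
for n in('top','scene','wrist'):
  c=camera(n)
  for col,z in(('yellow',.043),('blue',.069),('red',.022),('green',.022)):
    for b in blobs(c,col,120,40): 
      if b[2]<2500 : print(n,col,np.round(b[:2],1),b[3],np.round(cast(c,[b[:2]],z)[0,:2],4))
"
```

```text
clock: 9.45
eef_pos: [0.4496, -0.2877, 0.1014]
tool_rot: [0.708, 0.707, -0.0, 0.0]
ft_force: [0.1, 0.1, 0.4]
grip_width: 0.0856
clock: 10.25
eef_pos: [0.45, -0.2879, 0.2511]
tool_rot: [0.708, 0.707, 0.0, 0.001]
ft_force: [0.3, -0.5, -0.2]
grip_width: 0.0858
t 10.35 pos [ 0.4491 -0.2873  0.2489] jaw az -0.09 tilt 0.07 w 0.0852 F [-0.8  0.7 -0.3] | shift [286.6 161.4  -1.1] turn -0.015
top yellow [389.8 256.7] (376, 243, 31, 32) [ 0.4461 -0.2755]
top yellow [333.7 223. ] (327, 216, 14, 15) [ 0.5132 -0.137 ]
top blue [276.8 240.6] (261, 225, 33, 32) [ 0.454  -0.0072]
top blue [280.7 175.7] (272, 165, 19, 23) [ 0.6091 -0.0007]
top red [378.5 186.5] (363, 171, 32, 32) [ 0.619  -0.2416]
top red [175.7 228.6] (162, 215, 28, 28) [0.4647 0.2396]
top red [521.  415.5] (514, 411, 16, 9) [ 0.1032 -0.6192]
top green [171.  162.1] (156, 147, 31, 31) [0.6295 0.275 ]
top green [280.3 182.1] (268, 172, 26, 23) [ 6.055e-01 -6.000e-04]
scene yellow [108.1 261.3] (87, 238, 47, 45) [ 0.4649 -0.2916]
scene yellow [203.8 260.6] (194, 252, 21, 17) [ 0.5615 -0.1612]
scene blue [296.7 228.1] (285, 211, 25, 36
[... 153 characters left out ...]
2.8 362.2] (518, 298, 42, 109) [1.0257 0.1111]
scene red [180.  314.3] (155, 297, 51, 36) [ 0.6294 -0.2457]
scene red [10.6 23.3] (0, 0, 29, 41) [-1.5622  0.0194]
scene red [339.2 177.8] (326, 163, 28, 31) [0.4674 0.2372]
scene red [107.8  88.5] (98, 71, 20, 35) [-0.3987  0.0467]
scene red [94.6 12.2] (84, 0, 23, 26) [-1.5081  0.4132]
scene red [318.6   3.7] (290, 0, 44, 12) [-0.9466  1.407 ]
scene red [129.4  11.4] (126, 4, 10, 14) [-1.4042  0.5554]
scene green [296.1 250.8] (280, 234, 34, 36) [ 0.614  -0.0037]
scene green [408.4 206.5] (389, 197, 39, 20) [0.639  0.2694]
wrist yellow [363.3  31.3] (344, 10, 40, 44) [ 0.5154 -0.1486]
wrist red [111.3 417. ] (85, 415, 53, 5) [ 0.2202 -0.6004]
```

View pics/scene6.png

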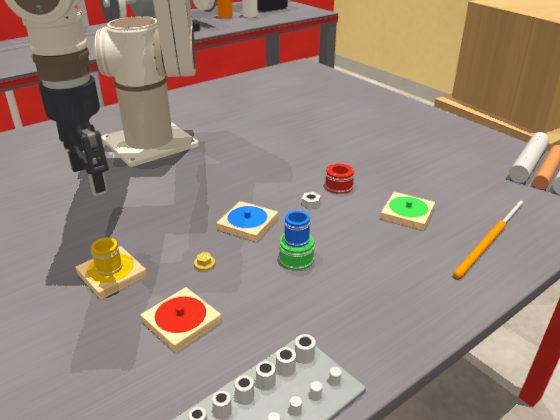

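View pics/wrist6.png

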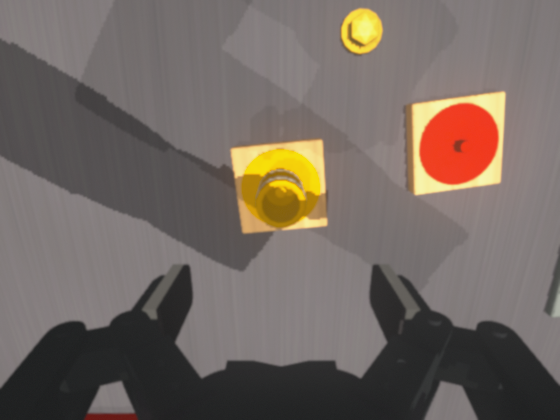

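The yellow sleeve stands upright on its block at (106,256) in the scene picture. In the wrist picture its rim is at (281,201), centred on the disc. The blue sleeve is next.

```bash
python3 -c "
from h import *
c=camera('wrist')
print(cast(c,[(281,203)],.068)[:,:2], proj(c,[(.45,-.2865,.068)]))"
python3 -m inch '[1,15,9,0,0, 1,50,29,0,0, 1,90,52,0,0, 1,130,75,0,0, 1,170,98,0,0, 1,210,120,0,0, 1,245,139,0,0, 1,268,151,0,0]'
python3 -m inch '[1,12,7,0,0, 1,18,9,0,0, 1,18,9,0,0, 1,18,9,0,0]'
python3 look.py 7 wrist; python3 -c "
from h import *
togo(.6105,-.001,.128)
print(proj(camera('wrist'),[(.6105,-.001,.094),(.6105,-.001,.044)]))
"
```

```text
[[ 0.44929524 -0.28527745]] [[281.83288847 204.38129371]]
clock: 11.35
eef_pos: [0.6018, -0.017, 0.2485]
tool_rot: [0.707, 0.707, -0.0, -0.001]
ft_force: [-0.1, 0.2, 0.2]
grip_width: 0.0856
clock: 11.75
eef_pos: [0.6094, -0.003, 0.2495]
tool_rot: [0.708, 0.706, -0.0, -0.0]
ft_force: [-0.0, -0.2, 0.0]
grip_width: 0.0857
t 11.8 pos [ 0.6095 -0.0032  0.2496] jaw az -0.19 tilt 0.03 w 0.0854 F [ 0.3 -0.3  0.6] | shift [  2.3   1.1 121.6] turn -0.032
[[281.46795608 211.57500739]
 [281.35501636 194.35977963]]
```

View pics/wrist7.png

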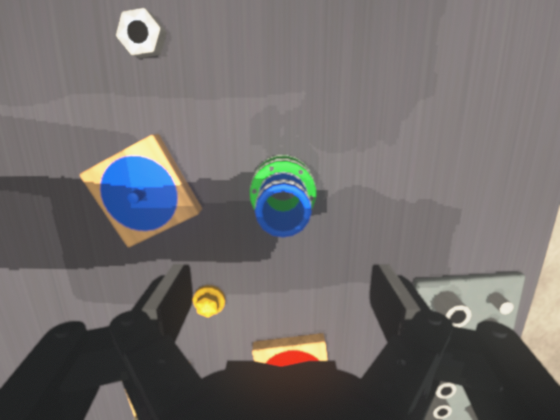

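The wrist picture shows the blue ring at (284,207) over the green rim (283,188). The blue disc is at (139,194) and the plug at (208,301). The stack's ring is about 2–3 mm from where I predicted, so I take a mean.

```bash
python3 -m inch '[1,2,1.5,15,0, 1,4,1.8,35,0, 1,4,1.8,55,0, 1,4,1.8,75,0, 1,4,1.8,93,0, 1,4,1.8,107,0, 1,4,1.8,116,0, 1,4,1.8,121,0]'
python3 -m inch '[1,0,0,0,0, 1,0,0,0,0]'
python3 look.py 8 wrist; python3 -c "
from h import *
togo(.611,.0005,.128)"
```

```text
clock: 12.65
eef_pos: [0.6113, 0.0013, 0.128]
tool_rot: [0.708, 0.706, -0.0, -0.0]
ft_force: [-0.5, 0.1, 0.1]
grip_width: 0.0856
clock: 12.85
eef_pos: [0.6122, 0.0019, 0.1294]
tool_rot: [0.708, 0.706, 0.0, 0.0]
ft_force: [0.2, -0.4, 0.5]
grip_width: 0.0854
t 12.9 pos [0.6123 0.002  0.1295] jaw az -0.1 tilt 0.1 w 0.0855 F [-0.  -0.2 -0.1] | shift [-1.5 -1.3  1.5] turn -0.017
```

View pics/wrist8.png

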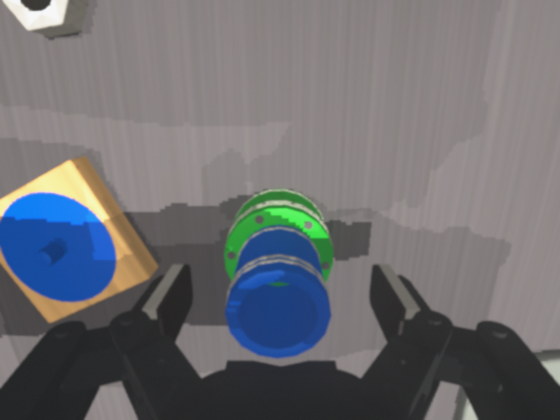

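The ring (278,305) lies in the same place as the yellow one did. I shift by about 1 mm, then close and lift.

```bash
python3 -m inch '[1,0,-1,1,0, 0.3,0,-1,1,0, -1,0,-1,1,0, -1,0,-1,1,0, -1,0,-1,1,0, -1,0,-1,1,0, -1,0,-1,1,0, -1,0,-1,1,0]'
python3 -m inch '[-1,0,0,-3,0, -1,0,0,-8,0, -1,0,0,-18,0, -1,0,0,-35,0, -1,0,0,-60,0, -1,0,0,-90,0, -1,0,0,-110,0, -1,0,0,-120,0]'
python3 look.py 9 wrist;python3 -c "
from h import *
togo(.463,-.007,.25)
c=camera('wrist')
for b in blobs(c,'blue',120,40): print(b,cast(c,[b[:2]],.018)[0,:2])"
```

```text
clock: 13.7
eef_pos: [0.6112, 0.0022, 0.1282]
tool_rot: [0.708, 0.707, 0.0, 0.0]
ft_force: [0.4, 0.3, 4.7]
grip_width: 0.0432
clock: 14.5
eef_pos: [0.6115, 0.0021, 0.2504]
tool_rot: [0.708, 0.707, 0.001, 0.001]
ft_force: [0.1, -1.5, -3.1]
grip_width: 0.0434
t 14.55 pos [0.6117 0.0021 0.2511] jaw az -0.1 tilt 0.28 w 0.0434 F [ 0.2 -1.1 -1.6] | shift [  -9.4 -148.7    0.4] turn -0.016
(280.6404867724867, 311.76933333333335, 7875.0, (227, 264, 108, 96)) [ 0.61321542 -0.14415191]
(136.0913482652613, 197.4301912404679, 4174.5, (99, 162, 75, 72)) [ 0.46497327 -0.00589236]
(280.6615049323239, 255.7116884606561, 2906.0, (237, 231, 89, 44)) [ 0.61331045 -0.07201747]
```

View pics/wrist9.png

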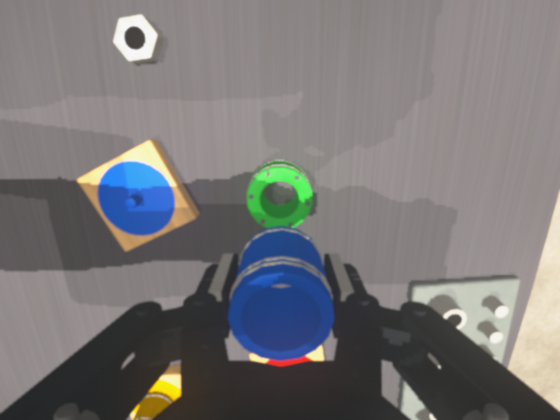

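Blue sleeve is held upright (281,310) and the green collar stayed at (281,196). Now to the blue block.

```bash
python3 -c "
from h import *
print(cast(camera('wrist'),[(280.5,195.5)],.044))"
python3 -m inch '[-1,-1,-10,0,0, -1,-3,-35,0,0, -1,-5,-65,0,0, -1,-7,-95,0,0, -1,-9,-120,0,0, -1,-9,-137,0,0, -1,-9,-146,0,0, -1,-9,-148,0,0]'
python3 -c "
from h import *
togo(.464,-.0075,.1025)"
python3 -m inch '[-1,0,0,15,0, -1,0,0,35,0, -1,0,0,55,0, -1,0,0,75,0, -1,0,0,93,0, -1,0,0,105,0, -1,0,0,112,0, -1,0,0,116,0]'
python3 look.py 10 scene; python3 -c "
from h import *
togo(.464,-.0075,.1025)"
```

```text
[[0.61243305 0.00340095 0.044     ]]
clock: 15.45
eef_pos: [0.4615, -0.0066, 0.2467]
tool_rot: [0.708, 0.707, -0.001, -0.001]
ft_force: [0.3, 0.0, -3.5]
grip_width: 0.0435
t 15.45 pos [ 0.4615 -0.0066  0.2467] jaw az -0.1 tilt 0.12 w 0.0435 F [ 0.3  0.  -3.5] | shift [ -0.9   2.8 144.2] turn -0.016
clock: 16.25
eef_pos: [0.4631, -0.0066, 0.1307]
tool_rot: [0.708, 0.707, -0.0, -0.0]
ft_force: [-0.5, -0.4, -2.5]
grip_width: 0.0432
t 16.3 pos [ 0.4629 -0.0066  0.1306] jaw az -0.09 tilt 0.06 w 0.043 F [-0.7  0.1 -3.8] | shift [-0.9  1.1 28.1] turn -0.015
```

View pics/scene10.png

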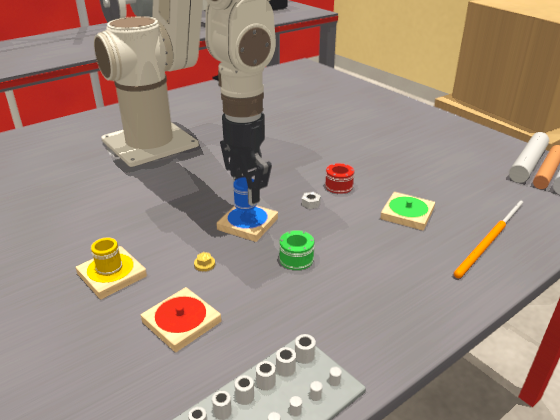

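The blue sleeve is over its block (245,195). I lower it slowly.

```bash
python3 -m inch '[-1,-0.5,1,5,0, -1,-0.5,1,10,0, -1,-0.5,1,15,0, -1,-0.5,1,19,0, -1,-0.5,1,22,0, -1,-0.5,1,24.5,0, -1,-0.5,1,26,0, -1,-0.5,1,26.5,0]'
python3 -m inch '[-1,0,0,0.7,0, -1,0,0,1.2,0, -1,0,0,1.2,0]'
```

```text
clock: 17.1
eef_pos: [0.4637, -0.0071, 0.105]
tool_rot: [0.708, 0.707, -0.0, -0.0]
ft_force: [0.2, 0.6, -3.2]
grip_width: 0.0433
clock: 17.4
eef_pos: [0.4638, -0.0071, 0.1039]
tool_rot: [0.708, 0.707, 0.0, 0.0]
ft_force: [-0.5, -1.1, -3.8]
grip_width: 0.0435
```

```bash
python3 -m inch '[-1,0,0,0.7,0, -1,0,0,1.2,0, -1,0,0,1.2,0]'
```

```text
clock: 17.7
eef_pos: [0.4637, -0.0071, 0.1026]
tool_rot: [0.708, 0.707, -0.0, -0.0]
ft_force: [-0.0, 0.1, -3.7]
grip_width: 0.043
```

```bash
python3 -m inch '[-1,0,0,0.5,0, -1,0,0,1,0, -1,0,0,1,0]'; python3 -m inch '[-1,0,0,0.5,0, -1,0,0,1,0, -1,0,0,1,0]'
```

```text
clock: 18.0
eef_pos: [0.4638, -0.0071, 0.1021]
tool_rot: [0.708, 0.707, 0.0, 0.0]
ft_force: [-1.5, 0.3, 2.0]
grip_width: 0.0431
clock: 18.3
eef_pos: [0.4638, -0.0071, 0.1021]
tool_rot: [0.708, 0.707, 0.0, 0.0]
ft_force: [-4.8, 0.1, 10.4]
grip_width: 0.043
```

```bash
python3 -m inch '[-0.3,0,0,-0.7,0, 0,0,0,-0.7,0, 0.5,0,0,-0.7,0, 1,0,0,-0.7,0, 1,0,0,-0.7,0, 1,0,0,-0.7,0]'
python3 -m inch '[1,0,0,-10,0, 1,0,0,-30,0, 1,0,0,-60,0, 1,0,0,-95,0, 1,0,0,-125,0, 1,0,0,-140,0, 1,0,0,-148,0, 1,0,0,-148,0]'
python3 look.py 11 scene wrist; python3 -c "
from h import *
togo(.612,.000,.20)
for n in('top','scene','wrist'):
  c=camera(n)
  for col,z in(('blue',.043),('green',.022)):
    for b in blobs(c,col,120,40): 
      if b[2]<5500 : print(n,col,np.round(b[:2],1),b[3],np.round(cast(c,[b[:2]],z)[0,:2],4))
print(proj(c,[(.464,-.007,.068)]))
"
```

```text
clock: 18.9
eef_pos: [0.4639, -0.0071, 0.1013]
tool_rot: [0.708, 0.707, 0.0, 0.0]
ft_force: [0.2, -0.5, 0.5]
grip_width: 0.0853
clock: 19.7
eef_pos: [0.4643, -0.0071, 0.2507]
tool_rot: [0.708, 0.707, 0.001, 0.001]
ft_force: [0.5, -1.1, 0.5]
grip_width: 0.0854
t 19.8 pos [ 0.4633 -0.0071  0.2488] jaw az -0.09 tilt 0.07 w 0.0851 F [-0.4  0.  -0.1] | shift [  7.4 148.7  48.6] turn -0.016
top green [171.  162.1] (156, 147, 31, 31) [0.6295 0.275 ]
scene blue [246.4 210.3] (228, 191, 39, 37) [ 0.4774 -0.0172]
scene green [296.1 249.7] (280, 231, 34, 39) [ 0.6116 -0.0016]
scene green [408.4 206.5] (389, 197, 39, 20) [0.639  0.2694]
wrist blue [282.5 189.6] (244, 152, 78, 78) [ 4.646e-01 -1.000e-04]
wrist green [440.  189.1] (407, 158, 67, 64) [ 0.622  -0.0048]
wrist green [410.  174.3] (396, 154, 36, 48) [0.5897 0.01  ]
[[281.78927934 204.81283522]]
```

View pics/scene11.png

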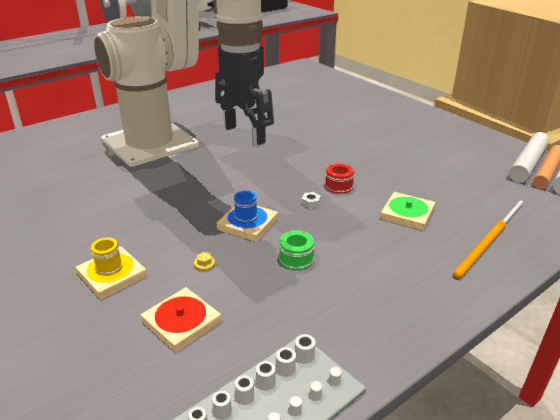

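View pics/wrist11.png

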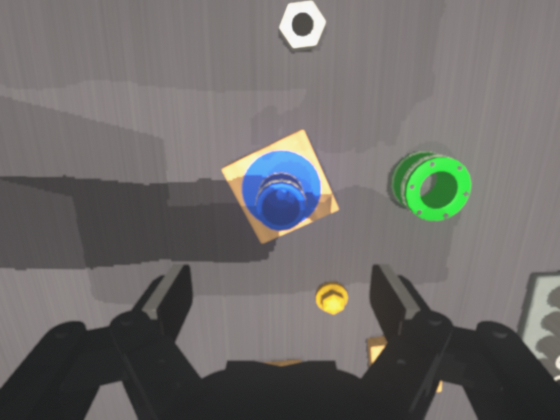

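The blue sleeve is upright on its block (246,205). In the wrist picture its rim is at (280,203). The green collar's ring is at (440,189). The green collar is next.

```bash
python3 -c "
from h import *
print(cast(camera('wrist'),[(440,189)],.044))"
python3 -m inch '[1,1,10,0,0, 1,2,35,0,0, 1,4,65,0,0, 1,6,95,0,0, 1,8,120,0,0, 1,8,138,10,0, 1,8,146,25,0, 1,8,149,30,0]'
python3 -m inch '[1,0,0,0,0, 1,0,0,0,0]'
python3 look.py 12 wrist
python3 -c "
from h import *
c=camera('wrist')
for b in blobs(c,'green',120,40): print(b,np.round(cast(c,[b[:2]],.044)[0,:2],4))
togo(.612,.000,.08)"
```

```text
[[0.61023162 0.00084661 0.044     ]]
clock: 20.8
eef_pos: [0.6124, 0.0007, 0.2162]
tool_rot: [0.708, 0.707, -0.002, -0.002]
ft_force: [0.2, -0.1, 0.2]
grip_width: 0.0857
clock: 21.0
eef_pos: [0.612, 0.0006, 0.2192]
tool_rot: [0.708, 0.707, -0.0, -0.0]
ft_force: [0.9, -0.3, 0.2]
grip_width: 0.0856
(279.17269946469537, 205.85712464950294, 3923.0, (243, 172, 74, 69)) [0.6115 0.0011]
t 21.1 pos [6.124e-01 6.000e-04 2.202e-01] jaw az -0.1 tilt 0.05 w 0.0853 F [-0.6  0.7  0.6] | shift [ -0.6  -0.6 140.2] turn -0.016
```

View pics/wrist12.png

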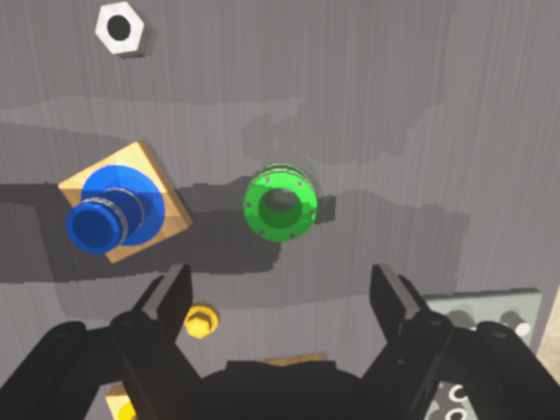

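The green collar's ring (280,207) lies under the gripper at about (0.6115, 0.001).

```bash
python3 -m inch '[1,0,-1,15,0, 1,0,-1,35,0, 1,0,-1,55,0, 1,0,-1,75,0, 1,0,-1,95,0, 1,0,-1,112,0, 1,0,-1,125,0, 1,0,-1,133,0]'
python3 -m inch '[1,0,0,4,0, 1,0,0,6,0, 1,0,0,6,0]'
python3 look.py 13 wrist;python3 -c "
from h import *
togo(.6115,.001,.08)"
```

```text
clock: 21.9
eef_pos: [0.6114, 0.0006, 0.086]
tool_rot: [0.708, 0.707, -0.0, -0.0]
ft_force: [1.2, -0.3, 0.4]
grip_width: 0.0855
clock: 22.2
eef_pos: [0.6121, 0.0006, 0.0808]
tool_rot: [0.708, 0.707, 0.0, 0.0]
ft_force: [0.1, 0.2, -0.2]
grip_width: 0.0854
t 22.25 pos [6.122e-01 6.000e-04 8.110e-02] jaw az -0.1 tilt 0.07 w 0.0856 F [0.6 0.  0.3] | shift [ 0.4 -0.7  1.1] turn -0.016
```

View pics/wrist13.png

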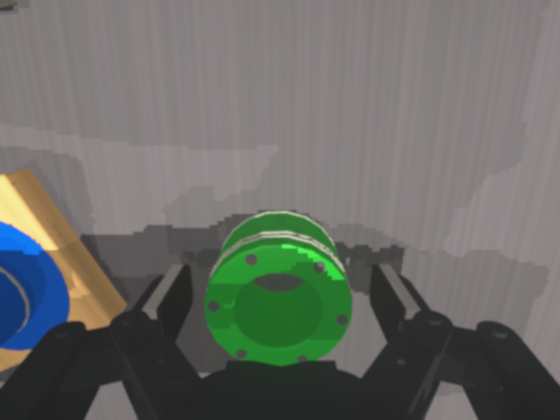

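The collar (278,305) is centred between the fingers.

```bash
python3 -m inch '[0.5,0,-0.7,1,0, -1,0,-0.7,1,0, -1,0,-0.7,1,0, -1,0,-0.7,1,0, -1,0,-0.7,1,0, -1,0,-0.7,1,0, -1,0,-0.7,1,0, -1,0,-0.7,1,0]'
python3 -m inch '[-1,0,0,-3,0, -1,0,0,-8,0, -1,0,0,-18,0, -1,0,0,-35,0, -1,0,0,-60,0, -1,0,0,-90,0, -1,0,0,-110,0, -1,0,0,-120,0]'
python3 look.py 14 wrist scene;python3 -c "
from h import *
togo(.6335,.276,.20)"
```

```text
clock: 23.05
eef_pos: [0.6113, 0.0007, 0.0804]
tool_rot: [0.708, 0.707, 0.0, 0.0]
ft_force: [-1.1, 0.6, 5.6]
grip_width: 0.0602
clock: 23.85
eef_pos: [0.612, 0.0007, 0.2022]
tool_rot: [0.708, 0.707, 0.001, 0.001]
ft_force: [0.9, -0.9, -4.4]
grip_width: 0.0606
t 23.95 pos [0.6119 0.0007 0.2012] jaw az -0.09 tilt 0.19 w 0.0606 F [ 0.6  0.  -5.4] | shift [275.4  21.2   1.3] turn -0.015
```

View pics/wrist14.png

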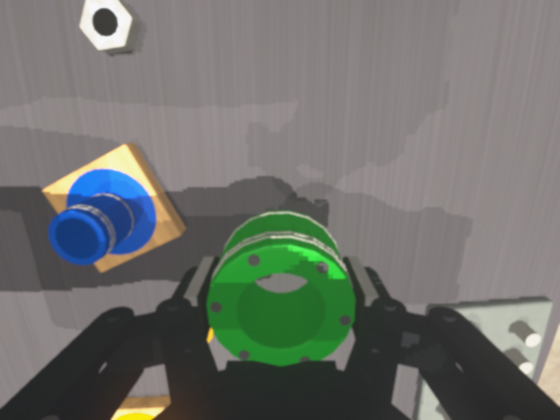

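View pics/scene14.png

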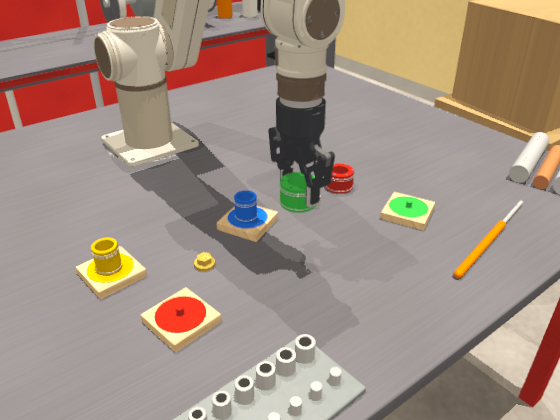

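The green collar is held level. Now to the green block.

```bash
python3 -m inch '[-1,10,1,0,0, -1,35,3,0,0, -1,70,6,0,0, -1,110,9,0,0, -1,150,12,0,0, -1,190,15,0,0, -1,225,18,0,0, -1,250,20,0,0]'
python3 -m inch '[-1,13,2,0,0, -1,22,2,0,0, -1,25,2,0,0, -1,25,2,0,0, -1,25,2,0,0]'
python3 look.py 15 wrist;python3 -c "
from h import *
togo(.6335,.276,.10)
c=camera('wrist')
for b in blobs(c,'green',120,40): print(b,np.round(cast(c,[b[:2]],.018)[0,:2],4))"
```

```text
clock: 24.75
eef_pos: [0.63, 0.254, 0.1966]
tool_rot: [0.707, 0.707, -0.002, -0.001]
ft_force: [0.4, 0.7, -5.0]
grip_width: 0.0606
clock: 25.25
eef_pos: [0.6336, 0.2742, 0.1994]
tool_rot: [0.708, 0.706, -0.0, 0.0]
ft_force: [0.1, -1.3, -4.9]
grip_width: 0.0605
t 25.3 pos [0.6337 0.2742 0.1995] jaw az -0.19 tilt 0.03 w 0.0607 F [-0.3 -0.4 -6. ] | shift [ 1.8 -0.2 99.5] turn -0.032
(280.5278093328878, 303.0466198908564, 14965.0, (206, 239, 150, 128)) [0.6338 0.1758]
(280.63078227963723, 192.83323546682325, 5109.0, (235, 156, 92, 68)) [0.6342 0.2844]
(280.362483346656, 236.29064748201438, 3127.5, (224, 215, 114, 38)) [0.6339 0.2448]
```

View pics/wrist15.png

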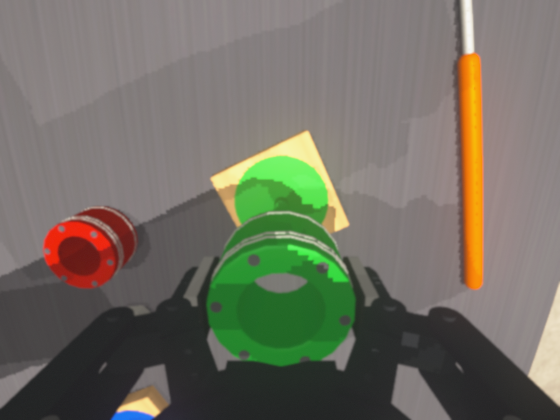

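The green disc (281,~197) is partly hidden behind the held collar (281,305). The red collar's ring is at (82,253).

```bash
python3 -c "
from h import *
c=camera('wrist')
print(cast(c,[(281,156),(235,197),(327,197)],.018)[:,:2]); print(cast(c,[(82,254)],.044))"
python3 -m inch '[-1,2,0,15,0, -1,2,0,35,0, -1,2,0,55,0, -1,2,0,70,0, -1,2,0,80,0, -1,2,0,87,0, -1,2,0,91,0, -1,2,0,92,0]'
python3 look.py 16 scene;python3 -c "
from h import *
togo(.6335,.276,.0985)"
```

```text
[[0.6346456  0.31541013]
 [0.59563665 0.28091454]
 [0.67349564 0.28070244]]
[[0.47065725 0.24006854 0.044     ]]
clock: 26.2
eef_pos: [0.6337, 0.2775, 0.1075]
tool_rot: [0.708, 0.706, 0.0, 0.0]
ft_force: [-0.0, 0.3, -5.3]
grip_width: 0.0606
t 26.25 pos [0.6338 0.2776 0.1077] jaw az -0.1 tilt 0.04 w 0.0605 F [-0.3 -0.6 -5. ] | shift [-1.6 -0.3  9.2] turn -0.017
```

View pics/scene16.png

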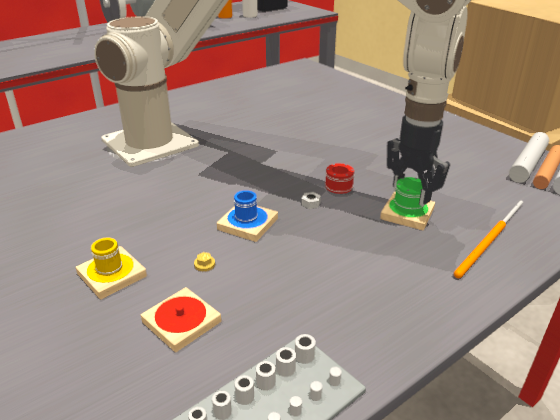

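Collar is centred over the green block (408,200). The last 9 mm go slowly.

```bash
python3 -m inch '[-1,-1.5,0,2,0, -1,-1.5,0,4,0, -1,-1.5,0,6,0, -1,-1.5,0,7,0, -1,-1.5,0,8,0, -1,-1.5,0,8,0]'; python3 -m inch '[-1,0,0,0.5,0, -1,0,0,1,0, -1,0,0,1,0]';  python3 -m inch '[-1,0,0,0.4,0, -1,0,0,0.8,0, -1,0,0,0.8,0]'
```

```text
clock: 26.85
eef_pos: [0.6334, 0.2761, 0.0992]
tool_rot: [0.708, 0.707, -0.0, -0.0]
ft_force: [-1.0, -0.1, -4.8]
grip_width: 0.0603
clock: 27.15
eef_pos: [0.6336, 0.2761, 0.0985]
tool_rot: [0.708, 0.707, 0.0, 0.0]
ft_force: [-0.1, -0.2, -4.7]
grip_width: 0.0602
clock: 27.45
eef_pos: [0.6335, 0.2761, 0.0984]
tool_rot: [0.708, 0.707, 0.0, 0.0]
ft_force: [-1.6, -1.4, 0.9]
grip_width: 0.0605
```

```bash
python3 -m inch '[-1,0,0,0.4,0, -1,0,0,0.6,0, -1,0,0,0.6,0]'
python3 -m inch '[0.3,0,0,-0.6,0, 0.6,0,0,-0.6,0, 1,0,0,-0.6,0, 1,0,0,-0.6,0, 1,0,0,-0.6,0, 1,0,0,-0.6,0]'
python3 -m inch '[1,0,0,-10,0, 1,0,0,-25,0, 1,0,0,-50,0, 1,0,0,-80,0, 1,0,0,-105,0, 1,0,0,-115,0, 1,0,0,-120,0, 1,0,0,-120,0]'
python3 look.py 17 scene wrist;python3 -c "
from h import *
for n in('top','scene'):
  c=camera(n)
  for col,z in(('red',.022),):
    for b in blobs(c,col,120,40): 
      if 400<b[2]<1000 : print(n,col,np.round(b[:2],1),b[3],np.round(cast(c,[b[:2]],z)[0,:2],4))
togo(.467,.239,.2)
c=camera('wrist');print(proj(c,[(.634,.276,.062)]))"
```

```text
clock: 27.75
eef_pos: [0.6336, 0.2761, 0.0984]
tool_rot: [0.708, 0.707, 0.0, 0.0]
ft_force: [-2.9, -1.0, 5.3]
grip_width: 0.0603
clock: 28.35
eef_pos: [0.6336, 0.2762, 0.0975]
tool_rot: [0.708, 0.707, 0.0, 0.0]
ft_force: [0.0, -0.1, 1.7]
grip_width: 0.0854
clock: 29.15
eef_pos: [0.6336, 0.2761, 0.2181]
tool_rot: [0.708, 0.707, 0.0, 0.0]
ft_force: [-0.3, -1.1, 0.1]
grip_width: 0.0855
top red [378.5 186.5] (363, 171, 32, 32) [ 0.619  -0.2417]
scene red [339.2 177.9] (326, 163, 28, 31) [0.4677 0.237 ]
scene red [107.5  89.8] (98, 71, 20, 35) [-0.3882  0.0417]
t 29.35 pos [0.6328 0.2758 0.2157] jaw az -0.09 tilt 0.19 w 0.085 F [-1.   0.1  0.4] | shift [ -37.1 -165.7   16.3] turn -0.015
[[282.12152113 214.71722394]]
```

View pics/wrist17.png

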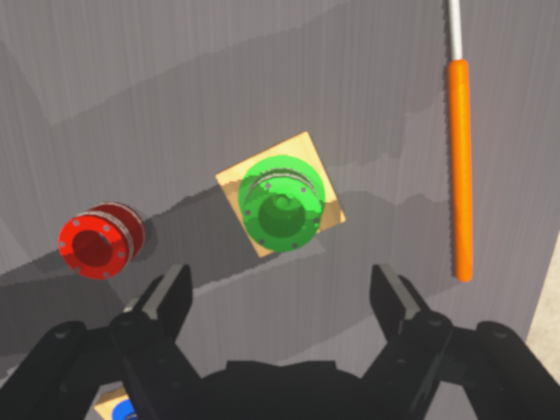

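View pics/scene17.png

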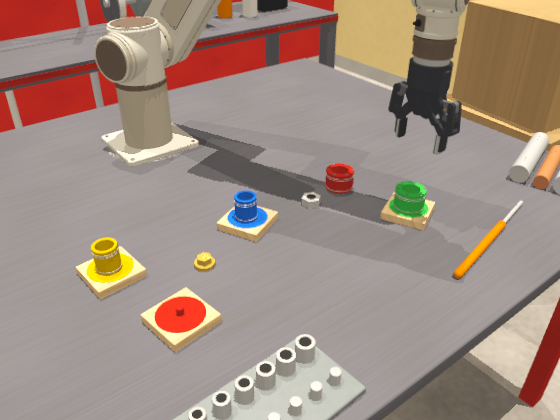

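The green collar is flat on its block (410,198). In the wrist picture its ring is at (281,213), where I predicted (282,215). The red collar is next.

```bash
python3 -m inch '[1,-3,-12,0,0, 1,-8,-40,0,0, 1,-15,-75,2,0, 1,-23,-110,4,0, 1,-30,-138,6,0, 1,-35,-155,8,0, 1,-37,-163,8,0, 1,-37,-165,8,0]'
python3 -m inch '[1,0,0,0,0, 1,0,0,0,0]'
python3 look.py 18 wrist;python3 -c "
from h import *
c=camera('wrist')
for b in blobs(c,'red',120,40): print(b[:4],np.round(cast(c,[b[:2]],.044)[0,:2],4))
print(cast(c,[(281,205)],.044))
togo(.4675,.239,.08)"
```

```text
clock: 30.2
eef_pos: [0.4679, 0.2392, 0.2095]
tool_rot: [0.708, 0.707, -0.0, -0.0]
ft_force: [-0.4, -0.4, 1.3]
grip_width: 0.0853
clock: 30.4
eef_pos: [0.4695, 0.2397, 0.2096]
tool_rot: [0.708, 0.706, 0.0, 0.0]
ft_force: [0.2, 0.0, 0.1]
grip_width: 0.0857
(277.1120652472258, 210.0437987687723, 4250.5, (240, 174, 76, 73)) [0.4672 0.24  ]
(279.61333333333334, 171.776, 187.5, (260, 168, 40, 9)) [0.4693 0.2711]
[[0.47032495 0.24421605 0.044     ]]
t 30.5 pos [0.4693 0.2396 0.2095] jaw az -0.11 tilt 0.02 w 0.0855 F [ 0.1 -1.1  0.7] | shift [ -0.6  -1.9 129.5] turn -0.018
```

View pics/wrist18.png

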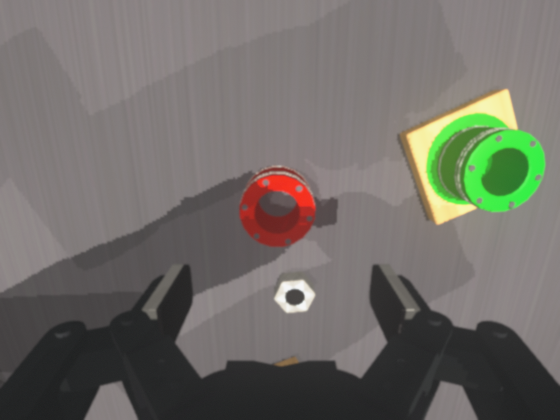

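The red ring is at (278,211), about (0.4675, 0.239). The nut (295,295) is clear of both fingers. I go down 129 mm.

```bash
python3 -m inch '[1,-0.5,-2,15,0, 1,-0.5,-2,35,0, 1,-0.5,-2,55,0, 1,-0.5,-2,75,0, 1,-0.5,-2,93,0, 1,-0.5,-2,108,0, 1,-0.5,-2,118,0, 1,-0.5,-2,124,0]'
python3 -m inch '[1,0,0,3,0, 1,0,0,5,0, 1,0,0,5,0]'
python3 look.py 19 wrist;python3 -c "
from h import *
togo(.4675,.239,.08)"
```

```text
clock: 31.3
eef_pos: [0.4665, 0.2388, 0.0846]
tool_rot: [0.708, 0.706, -0.001, -0.0]
ft_force: [0.0, 0.2, 0.5]
grip_width: 0.0854
clock: 31.6
eef_pos: [0.4667, 0.239, 0.0809]
tool_rot: [0.708, 0.707, 0.0, 0.0]
ft_force: [-0.9, 0.3, -0.3]
grip_width: 0.0855
t 31.65 pos [0.4668 0.239  0.0811] jaw az -0.09 tilt 0.05 w 0.0854 F [-0.1  0.9 -0.1] | shift [-0.   0.7  1.1] turn -0.015
```

View pics/wrist19.png

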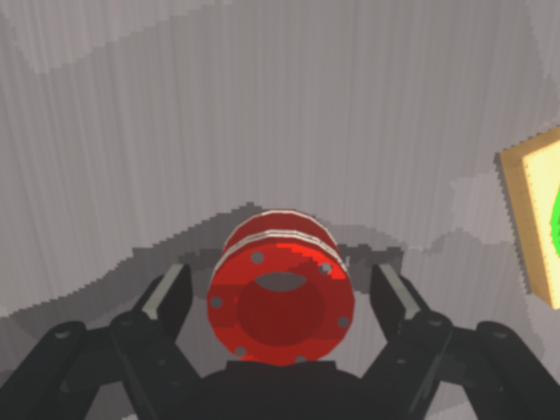

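The red ring (281,303) is centred.

```bash
python3 -m inch '[0.5,0,0.5,1,0, -1,0,0.5,1,0, -1,0,0.5,1,0, -1,0,0.5,1,0, -1,0,0.5,1,0, -1,0,0.5,1,0, -1,0,0.5,1,0, -1,0,0.5,1,0]'
python3 -m inch '[-1,0,0,-3,0, -1,0,0,-8,0, -1,0,0,-18,0, -1,0,0,-35,0, -1,0,0,-60,0, -1,0,0,-90,0, -1,0,0,-110,0, -1,0,0,-120,0]'
python3 look.py 20 scene;python3 -c "
from h import *
togo(.6235,-.242,.20)"
```

```text
clock: 32.45
eef_pos: [0.4669, 0.2391, 0.0805]
tool_rot: [0.708, 0.707, 0.0, -0.0]
ft_force: [-2.3, -0.2, 5.5]
grip_width: 0.0608
clock: 33.25
eef_pos: [0.4678, 0.2393, 0.2021]
tool_rot: [0.708, 0.707, 0.002, 0.001]
ft_force: [0.5, -0.2, -5.5]
grip_width: 0.061
t 33.3 pos [0.468  0.2394 0.2028] jaw az -0.09 tilt 0.27 w 0.061 F [ 0.8 -0.  -5. ] | shift [-481.2  156.3    2.4] turn -0.015
```

View pics/scene20.png

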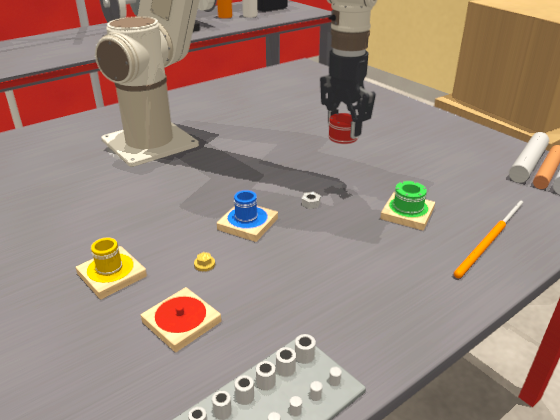

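The red collar is held (343,128), and nut and plug have not moved. Now to the red block.

```bash
python3 -m inch '[-1,-12,4,0,0, -1,-40,13,0,0, -1,-80,26,0,0, -1,-120,39,0,0, -1,-160,52,0,0, -1,-200,65,0,0, -1,-240,78,0,0, -1,-280,91,0,0]'
python3 -m inch '[-1,-40,13,0,0, -1,-80,26,0,0, -1,-120,39,0,0, -1,-150,49,0,0, -1,-175,57,0,0, -1,-192,62,0,0, -1,-200,65,0,0, -1,-201,65,0,0]'
python3 -m inch '[-1,0,0,0,0, -1,0,0,0,0]'
python3 look.py 21 wrist;python3 -c "
from h import *
togo(.6235,-.242,.0985)
c=camera('wrist')
for b in blobs(c,'red',120,40): print(b[:4],np.round(cast(c,[b[:2]],.018)[0,:2],4))"
```

```text
clock: 34.1
eef_pos: [0.5564, -0.0438, 0.1975]
tool_rot: [0.708, 0.706, -0.001, -0.001]
ft_force: [0.6, 0.7, -6.2]
grip_width: 0.0611
clock: 34.9
eef_pos: [0.6212, -0.2436, 0.1974]
tool_rot: [0.708, 0.706, -0.001, -0.002]
ft_force: [0.3, -0.1, -6.2]
grip_width: 0.0608
clock: 35.1
eef_pos: [0.6218, -0.2412, 0.1992]
tool_rot: [0.707, 0.707, -0.0, -0.001]
ft_force: [-0.3, -0.1, -6.0]
grip_width: 0.0606
t 35.15 pos [ 0.622  -0.2411  0.1995] jaw az -0.01 tilt 0.05 w 0.0611 F [-0.3 -0.6 -5.4] | shift [ -0.9   1.6 101. ] turn -0.001
(280.57732537037646, 302.07858470540356, 15153.5, (206, 237, 150, 130)) [ 0.6223 -0.3382]
(281.80204620063233, 212.71254506273536, 8275.5, (223, 161, 116, 94)) [ 0.6233 -0.2485]
```

View pics/wrist21.png

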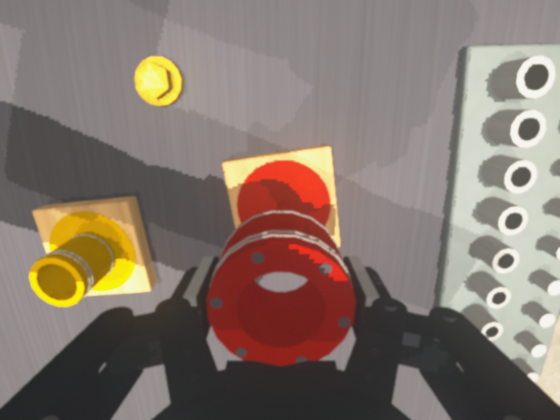

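The red disc's visible edges are at x 237–330 with its top at y 161. The yellow sleeve stands at (65,275).

```bash
python3 -c "
from h import *
c=camera('wrist')
print(cast(c,[(283,161),(237,200),(330,200)],.018)[:,:2])"
python3 -m inch '[-1,-1,1.8,15,0, -1,-1,1.8,35,0, -1,-1,1.8,55,0, -1,-1,1.8,70,0, -1,-1,1.8,80,0, -1,-1,1.8,87,0, -1,-1,1.8,91,0, -1,-1,1.8,93,0]'
python3 look.py 22 scene;python3 -c "
from h import *
togo(.6235,-.242,.0985)"
```

```text
[[ 0.62441896 -0.20407905]
 [ 0.58545733 -0.23727891]
 [ 0.66442755 -0.23722923]]
clock: 36.05
eef_pos: [0.6242, -0.2434, 0.1066]
tool_rot: [0.708, 0.707, 0.0, 0.0]
ft_force: [0.2, -0.3, -6.7]
grip_width: 0.0608
t 36.1 pos [ 0.6242 -0.2434  0.1066] jaw az -0.09 tilt 0.03 w 0.0608 F [ 0.4 -0.8 -6.5] | shift [ 1.4 -0.7  8.1] turn -0.015
```

View pics/scene22.png

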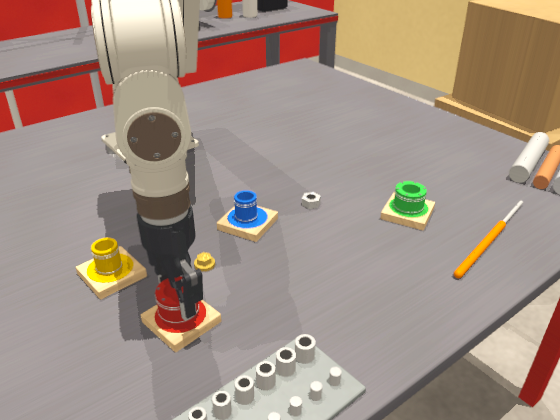

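The collar is over the red block (180,305). I lower it slowly.

```bash
python3 -m inch '[-1,1,-0.3,2,0, -1,1,-0.3,4,0, -1,1,-0.3,5.5,0, -1,1,-0.3,6.5,0, -1,1,-0.3,7,0, -1,1,-0.3,7,0]'; python3 -m inch '[-1,0,0,0.5,0, -1,0,0,1,0, -1,0,0,1,0]';  python3 -m inch '[-1,0,0,0.4,0, -1,0,0,0.8,0, -1,0,0,0.8,0]'
```

```text
clock: 36.7
eef_pos: [0.6236, -0.2424, 0.0995]
tool_rot: [0.708, 0.707, -0.0, -0.0]
ft_force: [-0.4, 0.4, -6.3]
grip_width: 0.0611
clock: 37.0
eef_pos: [0.6237, -0.2424, 0.0987]
tool_rot: [0.708, 0.707, 0.0, 0.0]
ft_force: [0.0, 0.6, -7.3]
grip_width: 0.0612
clock: 37.3
eef_pos: [0.6237, -0.2424, 0.0986]
tool_rot: [0.708, 0.707, 0.0, 0.0]
ft_force: [-2.3, 0.6, -0.6]
grip_width: 0.0612
```

```bash
python3 -m inch '[-1,0,0,0.4,0, -1,0,0,0.7,0, -1,0,0,0.7,0]'
python3 -m inch '[0.3,0,0,-0.6,0, 0.6,0,0,-0.6,0, 1,0,0,-0.6,0, 1,0,0,-0.6,0, 1,0,0,-0.6,0, 1,0,0,-0.6,0]'
python3 -m inch '[1,0,0,-10,0, 1,0,0,-25,0, 1,0,0,-50,0, 1,0,0,-80,0, 1,0,0,-110,0, 1,0,0,-140,0, 1,0,0,-155,0, 1,0,0,-160,0]'
python3 look.py 23 wrist scene;python3 -c "
from h import *
togo(.4,0,.3)
c=camera('wrist');print(proj(c,[(.6235,-.242,.062)]))"
```

```text
clock: 37.6
eef_pos: [0.6237, -0.2424, 0.0986]
tool_rot: [0.708, 0.707, 0.0, 0.0]
ft_force: [-4.6, 1.5, 5.9]
grip_width: 0.0608
clock: 38.2
eef_pos: [0.6238, -0.2424, 0.0976]
tool_rot: [0.708, 0.707, 0.0, 0.0]
ft_force: [0.2, -0.9, 0.2]
grip_width: 0.0855
clock: 39.0
eef_pos: [0.6246, -0.2427, 0.2616]
tool_rot: [0.708, 0.707, 0.001, 0.003]
ft_force: [0.3, 0.3, 0.3]
grip_width: 0.0857
t 39.1 pos [ 0.624  -0.2425  0.259 ] jaw az -0.09 tilt 0.13 w 0.0853 F [ 0.4  0.3 -0.4] | shift [ 242.1 -224.3  -41.7] turn -0.015
[[279.13408668 198.69361149]]
```

View pics/wrist23.png

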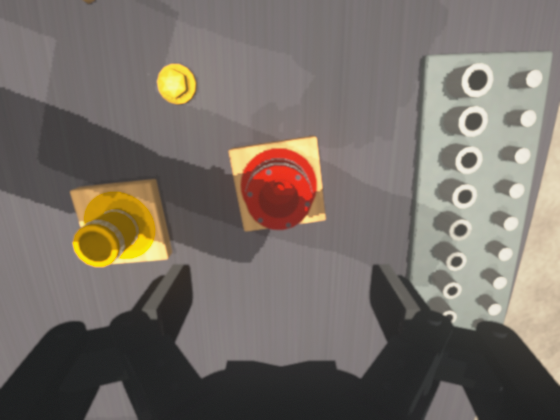

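View pics/scene23.png

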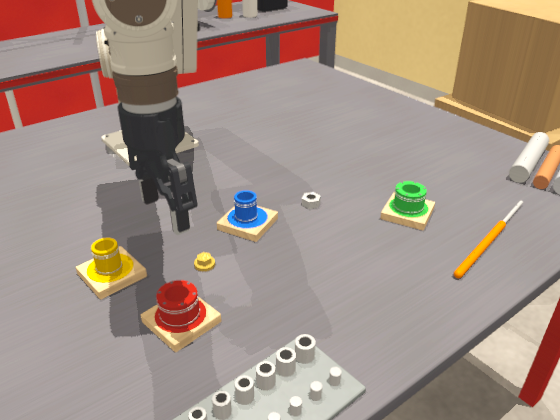

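All four parts stand on their blocks. Scene positions are red (178,305), yellow (106,258), blue (246,207) and green (410,198). I take one last check from above.

```bash
python3 - <<'E'
from h import *
c=camera("top"); im=c["pixels"][:,:,::-1].copy()
ims=[]
for x,y in((.450,-.2865),(.464,-.007),(.6335,.276),(.6235,-.242)):
    u,v=proj(c,[(x,y,.04)])[0].astype(int)
    ims.append(cv2.resize(im[v-25:v+25,u-25:u+25],(390,290) if 0 else (290,290),interpolation=cv2.INTER_CUBIC))
cv2.imwrite("pics/final.png",np.vstack([np.hstack(ims[:2]),np.hstack(ims[2:])]))
for u,n in(((217,227.5),'nut'),): print(n,cast(c,[u],.018))
for b in blobs(c,'yellow',120,60): print(b[:4])
E
```

```text
nut [[0.47837536 0.14069629 0.018     ]]
(333.6409395973154, 223.11409395973155, 149.0, (327, 216, 15, 15))
```

View pics/final.png

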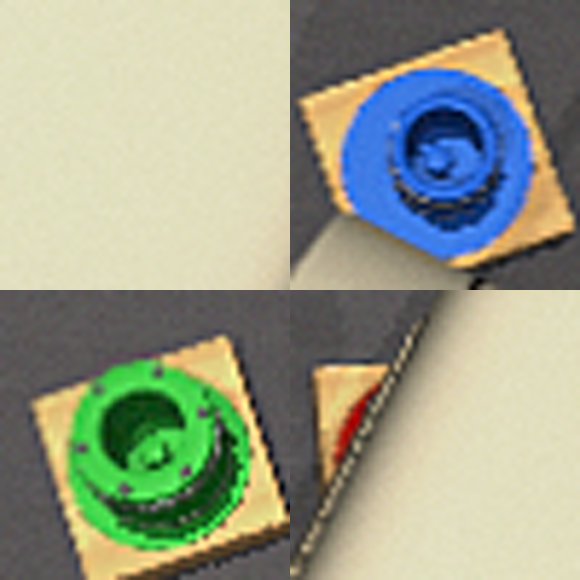

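From above, the blue and green stubs show inside their bores, but the arm hides yellow and red. I move it away and look once more.

```bash
python3 -m inch '[1,15,-10,-10,0, 1,50,-30,-25,0, 1,90,-50,-40,0, 1,130,-75,-40,0, 1,170,-100,-40,0, 1,210,-125,-40,0, 1,250,-150,-40,0, 1,290,-170,-40,0]'
python3 -m inch '[1,35,-10,0,0, 1,70,-20,0,0, 1,95,-25,0,0, 1,105,-25,0,0, 1,105,-25,0,0]'
python3 - <<'E'
from h import *
c=camera("top"); im=c["pixels"][:,:,::-1].copy()
ims=[]
for x,y in((.450,-.2865),(.6235,-.242)):
    u,v=proj(c,[(x,y,.04)])[0].astype(int)
    ims.append(cv2.resize(im[v-25:v+25,u-25:u+25],(290,290),interpolation=cv2.INTER_CUBIC))
cv2.imwrite("pics/final2.png",np.hstack(ims))
cv2.imwrite("pics/top_end.png",im)
togo(.4,0,.3)
E
```

```text
clock: 40.0
eef_pos: [0.4518, 0.0491, 0.2963]
tool_rot: [0.708, 0.706, -0.001, -0.001]
ft_force: [0.8, 2.0, 0.2]
grip_width: 0.0851
clock: 40.5
eef_pos: [0.4289, 0.1537, 0.2967]
tool_rot: [0.707, 0.707, -0.001, -0.0]
ft_force: [-0.1, -0.8, -0.2]
grip_width: 0.0854
t 40.55 pos [0.4291 0.1529 0.2968] jaw az -0.03 tilt 0.11 w 0.0857 F [-0.4 -0.2 -0.7] | shift [-152.9  -29.    -2.9] turn -0.006
```

View pics/final2.png

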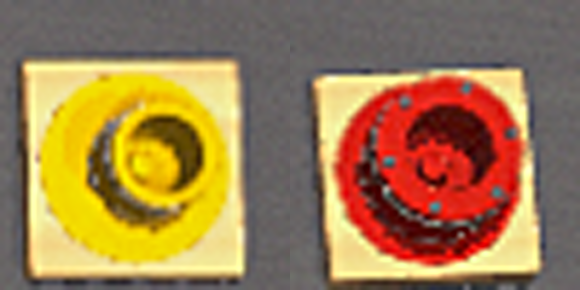

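View pics/top_end.png

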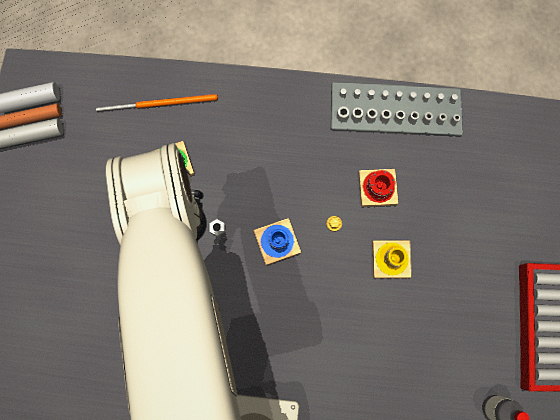

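The yellow and red parts also stand over their stubs, with the stubs visible in the bores. The nut (217,227) and plug (334,223) are where they began.

```bash
python3 -m inch '[1,0,0,0,0, 1,0,0,0,0]'; python3 -c "
from workcell import order
print(order.job_done())"
```

```text
clock: 40.75
eef_pos: [0.4295, 0.1519, 0.2975]
tool_rot: [0.708, 0.706, -0.0, -0.0]
ft_force: [-0.6, 0.5, 0.2]
grip_width: 0.0851
the job is handed in; nothing more can be done
None
```

All four parts are put away on the blocks of their own colour, and I handed the job in at 40.75 s. I moved the yellow sleeve first, then the blue sleeve, the green collar and the red collar. Each was lowered until it touched the wood (5–10 N) before I let go.

- **Placing:** The last pictures from the top, scene and wrist cameras show all four parts upright and level, with each stub visible inside its bore. Where I compared a rim with its predicted position (all but red), it was within 1–2 mm.
- **Nut and plug:** Both lie at the same pixels in the top picture as at the start, to within about a pixel. The arm was clear of everything at hand-in.
- **Disagreements:** The scene and top cameras differed by 4–5 mm in x on the block positions. I used averages that also included the wrist view, which leaves the parts well inside the 13 mm limit. I checked the parts' heights and tilt only from the height at touchdown and by eye, not with a separate measurement.

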